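Set out the spin coater's bottles and hold its sprung lid at the dispense opening

ROBOT

A 7-joint arm with a two-finger parallel gripper is mounted at the origin on the work surface. World frame = base frame: x ahead of the robot, y to its left, z up, the work surface at z = 0. Lengths are in m, angles in rad, forces in N, time in s.
With the tool pointing down it reaches from about 0.4 to 0.85 m from the base axis. Payload 10.4 kg.
Tool frame: the origin (TCP) lies on the front face of the gripper's body, between the roots of the fingers; the fingertips stand 70 mm ahead of it and the grasp point (between the pads) lies 51 mm ahead of it (grasp_offset is the distance from the TCP to the grasp point, in m); z points along the fingers, y is the direction in which the jaws open and shut (so a half turn about z gives the same grasp; the last joint's range is limited). The gripper opens to 87 mm and grips with 3 to 60 N. Pads are 19 mm wide; open, the fingers measure 117 mm over their backs; the gripper's body (75 mm by 190 mm) begins 51 mm behind the grasp point.
Start: joints at [1.326, 0.332, -0.065, 1.46, 0.022, 1.35, -0.088], TCP at [0.138, -0.61, 0.292] pointing down, gripper open.
Joint ranges: [-2.6, 2.6], [-0.5, 2.12], [-1.47, 1.34], [0.16, 2.42], [-1.27, 4.41], [0.06, 2.06], [-2.6, 2.6]. Speed limits (rad/s): [2.22, 2.22, 2.79, 2.79, 3.14, 3.14, 3.14].

INTERFACE

Orientations are given as a unit quaternion [x, y, z, w].
In Python, from bench import * gives the robot as it stands. The module is installed in compiled form; this text tells all that it offers.
- The arm moves only by the tool arm_command, never from a script. Its argument "commands" is a list of rows, each a list of 3 entries, a list of its own where there are three numbers: the opening in per cent of the stroke, from 0 (shut) to 100 (fully open), then the shift along the tool's x, y, z in m, then the turn, a rotation vector about the tool's x, y, z in rad. A call has exactly 10 rows; each row is the pose to reach, as a shift and turn from the pose commanded when the call began, along the tool's axes at that moment; what a row does not reach only later rows make up. A row lasts 1/12 s, in which the tool goes at most 41.7 mm and 7.16 degrees, less where a joint would pass 70% of its speed; a pose out of reach is approached as far as the arm can. A call with a gripper value outside its range is refused whole. The fingers move at their own pace and stop on an object; "squeeze" is the grip in N (left out, the last holds). Time passes only in rows, so rows that repeat a pose let the fingers close, or fill a call up. It gives the time, the measured TCP pose, the force and the opening at its end, in the units of the state.
- read_state(): the state, without advancing time (a new reading comes with each control period).
- camera(name): name is "scene" or "top" or "wrist"; returns a dict with "pixels" (384x512x3 uint8, red, green, blue), "fx", "fy", "cx", "cy" (pixels), "rvec" (rotation vector, rad) and "tvec" (3), from world to camera coordinates, as OpenCV has them; the wrist camera has in their place "mount" (4x4, takes a point from camera to tool coordinates, whose origin is the TCP and whose axes are the flange's). Camera axes: x right, y down, z forward; pixel columns grow to the right and rows downward; lengths in m; the calibration is good to about 2 mm. A picture is of the moment at which its call begins: read the wrist's pose just before it. There is no depth.
- close_job(): hands the job in, once; it reports no verdict.
The state is a dict: "time": time; "joint_positions": joint angles; "joint_vel": joint speeds; "joint_torque": joint torques, N m; "ee_pos": TCP position; "eef_rot": TCP orientation; "ft_force": force on the tool from outside, world axes, zero at the start; "torque": the same for the moment, N m; "width": finger opening in m.
Only numpy, scipy, OpenCV 4.12 (cv2) and the standard library are available. Lean on these libraries where they do the work, as an engineer would, in place of code of your own. Each camera call takes 0.05 s, during which the arm holds its last target.

TASK

Get the spin coater ready for a colleague who is about to dispense by hand: the two amber bottles were put back in each other's places in the divided tray, so first swap them, each upright in the place where the other stood (one can be parked in the empty middle place meanwhile). Then lift the coater's sprung lid by its bar handle until the tongue on its side lines up with the pointer clamped on the angle quadrant, and finish while still holding the lid steady there with the gripper, since it falls shut when let go. Leave the pointer and everything else on the bench as they are.

Things in the scene. Friction and masses are not known exactly. Their poses are not given: they have to be found in the camera images.
- coater: Compact spin coater, fixed: white housing 300 mm deep (x) by 280 wide (y), deck 125 mm high with a sunk bowl; origin at the centre of its underside, x axis from the front panel to the hinge side, z up. Pose varies. On its +y side an aluminium quadrant (upright arc plate, radius 114 to 138 mm about the hinge axis) stands 154 to 158 mm from the centre line, up to 137 mm above the hinge.
- lid_hinge (a point): Fixed point on the lid's hinge axis, at the middle of its length: 125 mm behind the coater's centre (+x of the coater) and 131 mm above the bench. The hinge axis runs along the coater's y; frame axes are the coater's.
- lid (a joint): Lid angle in rad: 0 closed (level), grows as the front edge rises (positive turn about the coater's +y), stop at 1.4. Spring and weight push it shut: about 5 N up at the handle to start lifting, about 7.5 N at 0.95 rad, square to the line from hinge to handle; it falls shut when let go. The lid is a grey frame 255 mm deep, 270 mm wide, 10 mm thick, with a clear window.
- lid_handle (a point): Middle of the lid's bar handle: straight round steel bar 12 mm thick along the coater's y, 98 mm clear between its two posts, near the lid's front edge. Lid closed: 230 mm in front (-x) of the hinge axis and 45 mm above it (176 mm above the bench); 34 mm clear between bar and lid. Frame turns with the lid: x along the lid towards the hinge, z out of its top.
- lid_tongue (a point): Tip of the small steel tongue on the lid's +y side edge, 106 mm from the hinge axis along the lid (-x) and 156 mm to the +y side; moves with the lid, its frame is the lid's.
- pointer (a joint): Angle in rad about the same hinge axis, counted like the lid's, of the pointer clamped on the quadrant; set somewhere between 0.4 and 0.95 at each start and not to be moved. The tongue lines up with it when joint lid has the same value.
- pointer_tip (a point): Inner tip of the pointer clamped on the quadrant (dark steel block 34 x 10 x 14 mm with a round black thumbscrew of 24 mm diameter facing the coater's +y): 106.5 mm from the hinge axis, 156 mm to the +y side; its frame is turned like the lid's is when lined up.
- tray: White divided spill tray, fixed: 275 mm long (its x) by 100 mm wide (its y) by 35 mm high, walls, floor and two dividers 5 mm thick; three compartments in a row, each about 85 x 90 mm inside. Origin at the centre of its underside. Position and yaw vary.
- slot_near (a point): Centre of the floor (5 mm above the bench) of the tray's compartment nearest the robot, 90 mm from the tray's centre along -x. Holds one of the bottles at the start.
- slot_middle (a point): Centre of the floor of the tray's middle compartment, empty at the start.
- slot_far (a point): Centre of the floor of the tray's far compartment, 90 mm from the tray's centre along +x. Holds the other bottle at the start.
- tall_bottle: Tall slim amber bottle, 52 mm diameter, 150 mm high; black screw cap 32 mm in diameter and 22 mm high on top, the neck under it 26 mm in diameter for 9 mm, then sloping shoulders to 98 mm height. 0.13 to 0.24 kg. Origin at the centre of its underside, z up its axis. Stands in the near or the far compartment.
- squat_bottle: Short wide amber bottle, 68 mm diameter, 105 mm high; black screw cap 40 mm in diameter and 22 mm high on top, the neck under it 34 mm in diameter for 9 mm, then sloping shoulders to 56 mm height. 0.16 to 0.29 kg. Origin at the centre of its underside, z up its axis. Stands in the compartment at the other end.
- cassette: White slotted wafer cassette with a few wafers, 130 x 132 x 105 mm, to the left of the coater. Bystander: leave it alone. Origin at the centre of its underside.
- wafer_box: Flat round white single-wafer box, 116 mm diameter, 24 mm high, to the right of the tray. Bystander.
- beaker: Empty glass beaker, 64 mm diameter, 85 mm high, left in front of the coater. Bystander.
- tweezers: Steel wafer tweezers 146 mm long and about 10 mm wide, lying flat beyond the tray. Bystander.

How it is judged:
On the way, in this order (a step that is already met when the one before it is completed fails the run):
1. the bottles are swapped: each stands upright and let go in the end compartment where the other stood ((((horizontal distance between tall_bottle and slot_near below 0.03 m and z of tall_bottle in the frame of slot_near below 0.006 m and angle between tall_bottle's own z axis and vertical below 0.1 rad) and (horizontal distance between squat_bottle and slot_far below 0.03 m and z of squat_bottle in the frame of slot_far below 0.006 m and angle between squat_bottle's own z axis and vertical below 0.1 rad)) or ((horizontal distance between tall_bottle and slot_far below 0.03 m and z of tall_bottle in the frame of slot_far below 0.006 m and angle between tall_bottle's own z axis and vertical below 0.1 rad) and (horizontal distance between squat_bottle and slot_near below 0.03 m and z of squat_bottle in the frame of slot_near below 0.006 m and angle between squat_bottle's own z axis and vertical below 0.1 rad))) and distance of each of tall_bottle, squat_bottle from where it was at the start of the episode above 0.12 m and linear speed of each of tall_bottle, squat_bottle below 0.03 m/s and contact force between the fingers and tall_bottle below 0.2 N and contact force between the fingers and squat_bottle below 0.2 N), for 0.2 s.
2. the lid is held by the fingers in line with the pointer (angle between the x axis of lid_tongue and the x axis of pointer_tip, either way round below 0.08 rad and velocity of joint lid between -0.05 and 0.05 rad/s and contact force between the fingers and lid above 1.5 N), for 0.2 s.
At the end, for the whole second after the job is handed in: Each bottle stands upright (0.1 rad), at rest and let go, on the floor of the end compartment where the other stood (within 30 mm of its centre); the fingers hold the lid (over 1.5 N), still (under 0.05 rad/s), within 0.08 rad of the pointer's angle (all of step 1 and all of step 2); the arm keeps its last pose, push and grip.
It fails at once if a bottle is tipped over (leans more than 0.6 rad) (angle between any of tall_bottle, squat_bottle's own z axis and vertical above 0.6 rad).
It fails at once if the clamped pointer is shifted by more than 4 mm (distance of pointer_tip from where it was at the start of the episode above 0.004 m).
It fails at once if another object on the bench is moved by more than 30 mm (distance of any of cassette, wafer_box, beaker, tweezers from where it was at the start of the episode above 0.03 m).
It also fails if it takes over 61 s, if anything falls off the work surface, if the arm or the gripper's body presses on something with over 40 N, if the wrist force passes 120 N, or if a joint passes its speed limit or range.

## Working session

There is one attempt and no reset: what is moved stays moved. The work goes in short steps, Python scripts to look and compute and a tool call to move; the robot and the scene stay as the last step left them, time stands still between calls to the robot, and variables do not carry over. Pictures are saved under pics/ and viewed, and the job is handed in when it is done.

Besides the shell and the picture viewer there is one more tool, called after ">>>" in YAML: its name, and indented under it one key for each argument. arm_command: Moves the arm, as the interface text tells. Its arguments: {"type":"object","properties":{"commands":{"type":"array","items":{"type":"array"}},"squeeze":{"type":"number"}},"required":["commands"]}

```bash
mkdir -p pics; python3 - <<'E'
from bench import *
import cv2,json
s=read_state()
for k,v in s.items(): print(k,v)
for n in ["scene","top"]:
    c=camera(n); cv2.imwrite(f"pics/{n}0.png",c["pixels"][:,:,::-1])
    print(n,{k:c[k] for k in c if k!="pixels"})
    import pickle; pickle.dump(c,open(f"{n}0.pkl","wb"))
E
```

```text
time 0.0
joint_positions [ 1.32642316  0.33289422 -0.06467535  1.46098178  0.02162323  1.34986651
 -0.0884894 ]
joint_vel [-1.62746084e-03  4.85564327e-05 -1.60209962e-03  5.51202171e-04
  5.47914038e-05  1.17063341e-03  8.15991663e-04]
joint_torque [-2.70734981e-04 -6.23250747e+01  2.40020163e-02 -3.89900100e+01
 -6.15422730e-02  3.98465584e-02  1.30287258e-04]
ee_pos [ 0.13738858 -0.60941138  0.29142053]
eef_rot [ 9.93857329e-01  1.10666534e-01 -1.28873731e-04 -7.15434591e-04]
ft_force [-0.36135227  0.06375448 -0.99645229]
torque [-0.00586305  0.03855977  0.03496284]
width 0.08704125417318288
scene {'fx': 362.76998285875857, 'fy': 362.76998285875857, 'cx': 252.35261131441752, 'cy': 190.8752506871937, 'rvec': array([ 2.09137459,  0.97883206, -0.45528135]), 'tvec': array([-0.3849791 , -0.1564543 ,  1.60525719])}
top {'fx': 485.05169164444504, 'fy': 485.05169164444504, 'cx': 248.99137555192272, 'cy': 192.14778449012806, 'rvec': array([ 2.09716891, -2.16002958,  0.184089  ]), 'tvec': array([0.0454371 , 0.57566062, 1.71298545])}
```

View pics/scene0.png

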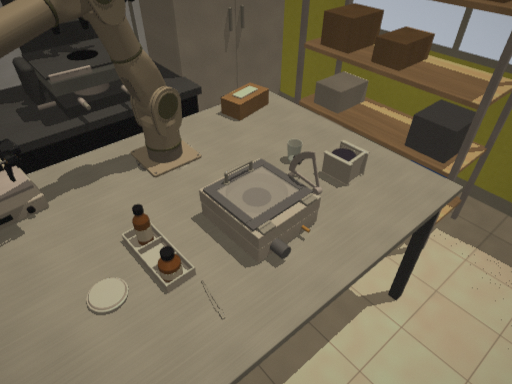

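View pics/top0.png

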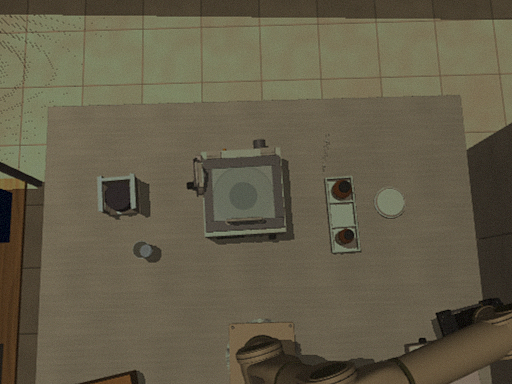

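```bash
cat > h.py <<'E'
import numpy as np,cv2,pickle
from scipy.spatial.transform import Rotation as R
def ray(c,u,v):
    Rm=cv2.Rodrigues(c["rvec"])[0]; o=-Rm.T@c["tvec"]
    d=Rm.T@np.array([(u-c["cx"])/c["fx"],(v-c["cy"])/c["fy"],1]); return o,d
def onz(c,u,v,z):
    o,d=ray(c,u,v); return o+d*(z-o[2])/d[2]
def proj(c,P):
    p,_=cv2.projectPoints(np.array(P,float).reshape(-1,3),c["rvec"],c["tvec"],np.array([[c["fx"],0,c["cx"]],[0,c["fy"],c["cy"]],[0,0,1]]),None); return p[:,0]
def load(n): return pickle.load(open(n+".pkl","rb"))
def tri(c1,a,c2,b):
    o1,d1=ray(c1,*a);o2,d2=ray(c2,*b)
    A=np.array([d1,-d2]).T; t=np.linalg.lstsq(A,o2-o1,rcond=None)[0]
    p,q=o1+d1*t[0],o2+d2*t[1]; return (p+q)/2,np.linalg.norm(p-q)
def wcam(c,s):
    "wrist picture -> same form as fixed"
    T=np.eye(4);T[:3,:3]=R.from_quat(s["eef_rot"]).as_matrix();T[:3,3]=s["ee_pos"]
    M=np.linalg.inv(T@c["mount"]); c=dict(c); c["rvec"]=cv2.Rodrigues(M[:3,:3])[0].ravel(); c["tvec"]=M[:3,3]; return c
E
python3 - <<'E'
import cv2,sys
sys.path.insert(0,'.')
from h import *
c=load("top0")["pixels"][:,:,::-1]
a=c[130:270,310:370]; cv2.imwrite("pics/t_tray.png",cv2.resize(a,None,fx=4.2,fy=4.2,interpolation=cv2.INTER_CUBIC))
a=c[130:250,170:310]; cv2.imwrite("pics/t_coat.png",cv2.resize(a,None,fx=5,fy=5,interpolation=cv2.INTER_CUBIC))
c=load("scene0")["pixels"][:,:,::-1]
a=c[140:270,190:330]; cv2.imwrite("pics/s_coat.png",cv2.resize(a,None,fx=4.6,fy=4.6,interpolation=cv2.INTER_CUBIC))
E
```

```text
(no output)
```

View pics/t_tray.png

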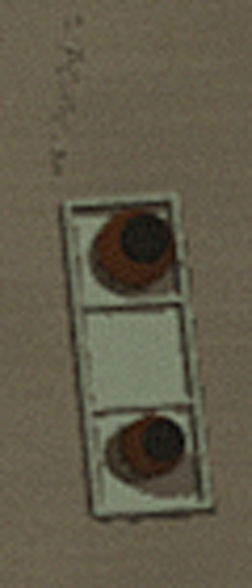

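View pics/t_coat.png

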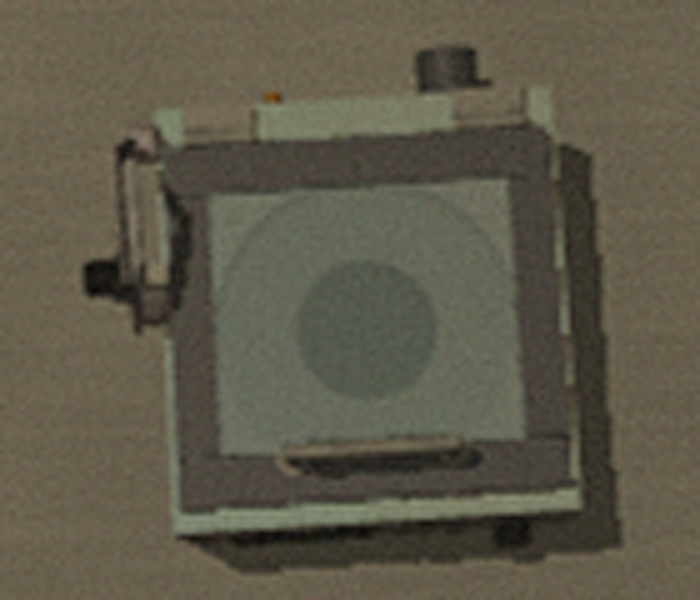

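View pics/s_coat.png

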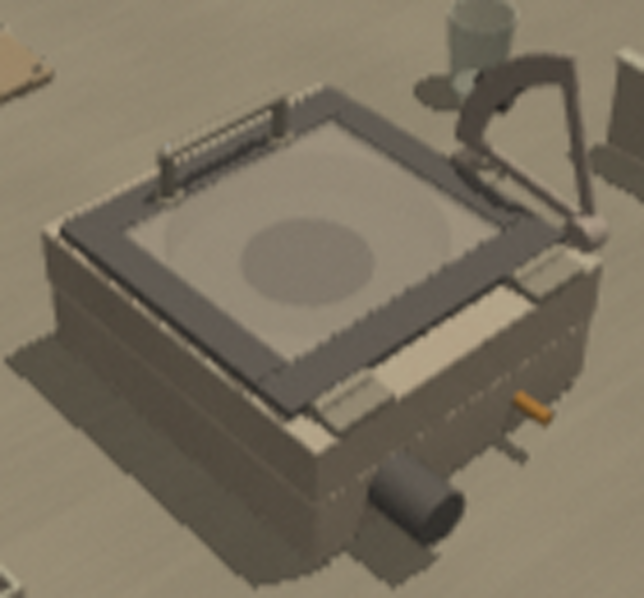

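```bash
python3 - <<'E'
from h import *
np.set_printoptions(precision=4,suppress=True)
c=load("top0"); s=load("scene0")
T=lambda p:(p[0]/4.2+310-.4,p[1]/4.2+130-.4)
C=lambda p:(p[0]/5+170-.4,p[1]/5+130-.4)
cor=np.array([onz(c,*T(p),.035)[:2] for p in [(64,202),(178,195),(214,510),(93,518)]])
print("tray",cor,cor.mean(0)); f=cor[[0,1]].mean(0)-cor[[2,3]].mean(0); print(np.linalg.norm(f),np.arctan2(f[1],f[0]))
l=cor[[0,3]].mean(0)-cor[[1,2]].mean(0);print(np.linalg.norm(l),np.arctan2(-l[0],l[1]))
print("tall",onz(c,*T((164,439)),.15)); print("squat",onz(c,*T((147,238)),.105))
# bodies
cor=np.array([onz(c,*C(p),.125)[:2] for p in [(178,530),(580,508),(550,90),(155,112)]])
print("coat",cor,cor.mean(0))
f=cor[[2,3]].mean(0)-cor[[0,1]].mean(0);print(np.linalg.norm(f),np.arctan2(f[1],f[0]))
l=cor[[0,3]].mean(0)-cor[[1,2]].mean(0);print(np.linalg.norm(l),np.arctan2(-l[0],l[1]))
h=np.array([onz(c,*C(p),.180) for p in [(285,458),(465,443)]]);print("handle",h,h.mean(0),np.linalg.norm(h[0]-h[1]))
cx=h.mean(0)
# scene view handle
S=lambda p:(p[0]/4.6+190-.4,p[1]/4.6+140-.4)
h2=np.array([onz(s,*S(p),.180) for p in [(165,152),(280,100)]]);print("handle scene",h2,h2.mean(0))
E
```

```text
tray [[ 0.6252 -0.2525]
 [ 0.6284 -0.3528]
 [ 0.3531 -0.3654]
 [ 0.3494 -0.2618]] [ 0.489  -0.3081]
0.27579906216064926 0.0395369053743286
0.10200934322888477 0.03432992074070247
tall [ 0.4054 -0.3033  0.15  ]
squat [ 0.5781 -0.3091  0.105 ]
coat [[ 0.4169  0.1829]
 [ 0.4239 -0.0931]
 [ 0.7203 -0.0844]
 [ 0.7127  0.1952]] [0.5684 0.0501]
0.2962775445633269 0.03546504889015228
0.2778682095580392 0.026064454653805372
handle [[ 0.4579  0.1058  0.18  ]
 [ 0.4644 -0.0143  0.18  ]] [0.4611 0.0458 0.18  ] 0.12034291577516508
handle scene [[ 0.4682 -0.0069  0.18  ]
 [ 0.4714  0.0989  0.18  ]] [0.4698 0.046  0.18  ]
```

```bash
cat >> h.py <<'E'
def plan(target,yaw,s):
    "shift & turn to TCP target with tool down & tool x at yaw"
    Rc=R.from_quat(s["eef_rot"]); Rt=R.from_euler('z',yaw)*R.from_quat([1,0,0,0])
    d=Rc.inv().apply(np.array(target)-s["ee_pos"]); r=(Rc.inv()*Rt).as_rotvec()
    return np.round(d,4),np.round(r,4)
E
python3 - <<'E'
from bench import *
from h import *
print(plan([.400,-.305,.30],.037,read_state()))
c=camera("wrist");print(c["mount"],c["fx"],c["cx"],c["cy"])
s=load("scene0")["pixels"]; t=load("top0")
# pointer: top view screw ray, scene crop
cv2.imwrite("pics/s_quad.png",cv2.resize(s[145:200,280:330,::-1],None,fx=10,fy=10,interpolation=cv2.INTER_CUBIC))
E
```

```text
(array([ 0.3231, -0.2392, -0.0082]), array([-0.0012,  0.0002,  0.1848]))
[[ 7.24578133e-04 -9.68888548e-01 -2.47496377e-01  6.69581969e-02]
 [ 9.99999735e-01  6.84051930e-04  2.49732379e-04  3.35334034e-04]
 [-7.26624678e-05 -2.47496492e-01  9.68888787e-01 -9.30844190e-02]
 [ 0.00000000e+00  0.00000000e+00  0.00000000e+00  1.00000000e+00]] 284.0550693553087 253.148974139744 189.61748860745803
```

View pics/s_quad.png

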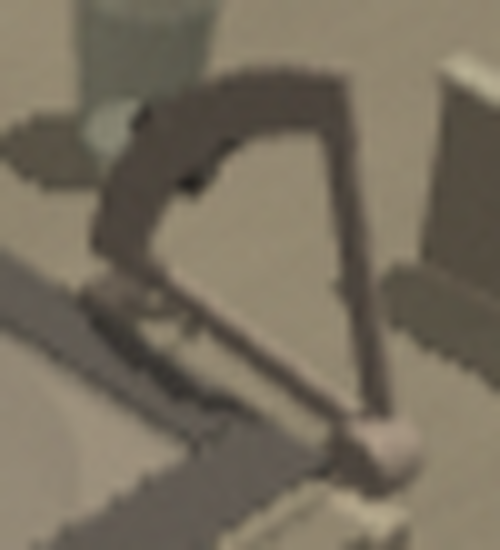

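>>> arm_command:
  commands:
    - [100, [0.032, -0.024, 0], [0, 0, 0.06]]
    - [100, [0.064, -0.048, 0], [0, 0, 0.12]]
    - [100, [0.096, -0.072, 0], [0, 0, 0.185]]
    - [100, [0.129, -0.096, 0], [0, 0, 0.185]]
    - [100, [0.161, -0.12, 0], [0, 0, 0.185]]
    - [100, [0.194, -0.144, 0], [0, 0, 0.185]]
    - [100, [0.226, -0.167, 0], [0, 0, 0.185]]
    - [100, [0.258, -0.191, 0], [0, 0, 0.185]]
    - [100, [0.29, -0.215, 0], [0, 0, 0.185]]
    - [100, [0.323, -0.239, 0], [0, 0, 0.185]]
  squeeze: 25

```text
time: 0.98
ee_pos: [0.4007, -0.3038, 0.2923]
eef_rot: [1.0, 0.018, -0.0, 0.0]
ft_force: [0.6, -0.2, -0.3]
width: 0.087
```

```bash
python3 - <<'E'
from bench import *
from h import *
np.set_printoptions(precision=4,suppress=True)
t=load("top0"); sc=load("scene0")
yaw=.033; ex=np.array([np.cos(yaw),np.sin(yaw),0]);ey=np.array([-ex[1],ex[0],0])
H=np.array([.5684,.0501,.131])+.125*ex
def ang(c,u,v,off):
    o,d=ray(c,u,v); k=((H+off*ey-o)@ey)/(d@ey); p=o+k*d-H; x,z=p@ex,p[2]
    return np.arctan2(z,-x),np.hypot(x,z)
print("tip scene",ang(sc,298.55,163.05,.156)); print("outer",ang(sc,280+14-.45,145+11.5-.45,.156))
print("arc end?",ang(sc,280+34.5-.45,145+7.5-.45,.156),"hinge",ang(sc,280+37.5-.45,145+43.5-.45,.156))
o,d=ray(t,190-.4,130+278/5-.4)
for off in (.165,.175,.185):
  for th in (.4,.6,.8,.95):
    p=H+off*ey+.123*(-np.cos(th)*ex+np.array([0,0,np.sin(th)])); print(off,th,proj(t,p))
s=read_state(); print(s["time"],s["ee_pos"],s["joint_positions"])
w=camera("wrist"); pickle.dump(wcam(w,s),open("w1.pkl","wb")); cv2.imwrite("pics/w1.png",w["pixels"][:,:,::-1])
E
```

```text
tip scene (np.float64(0.590116130480346), np.float64(0.10994974362374782))
outer (np.float64(0.5860165551517487), np.float64(0.1395075440201088))
arc end? (np.float64(1.3307280107299937), np.float64(0.13906241527611077)) hinge (np.float64(1.3857168873762307), np.float64(0.006663527930645981))
0.165 0.4 [[193.4356 187.7769]]
0.165 0.6 [[192.5257 183.1309]]
0.165 0.8 [[191.6451 177.3444]]
0.165 0.95 [[191.0295 172.3985]]
0.175 0.4 [[190.4759 187.9604]]
0.175 0.6 [[189.5309 183.3164]]
0.175 0.8 [[188.6208 177.5315]]
0.175 0.95 [[187.9877 172.5865]]
0.185 0.4 [[187.5159 188.1439]]
0.185 0.6 [[186.5358 183.5019]]
0.185 0.8 [[185.5962 177.7186]]
0.185 0.95 [[184.9457 172.7745]]
0.9833 [ 0.4007 -0.3038  0.2923] [ 0.8883  0.0829 -0.347   1.7617  0.0296  1.3019 -0.9998]
```

View pics/w1.png

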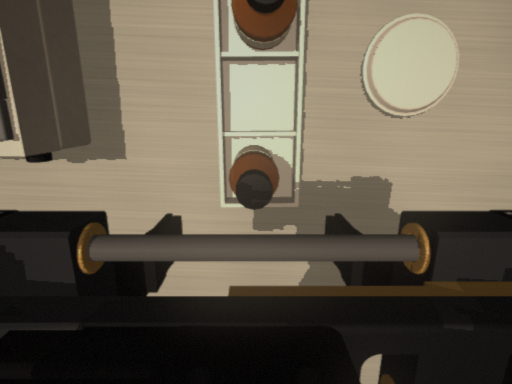

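```bash
python3 - <<'E'
from bench import *
from h import *
np.set_printoptions(precision=4,suppress=True)
c=load("w1"); im=c["pixels"].astype(int)
cv2.imwrite("pics/w1t.png",cv2.resize(c["pixels"][0:215,205:315,::-1],None,fx=2.7,fy=2.7,interpolation=cv2.INTER_CUBIC))
m=(im.max(2)<60)[165:215,225:290].astype(np.uint8)
n,l,st,ce=cv2.connectedComponentsWithStats(m);print(st,ce+[225,165])
for p,z in [((255,187),.15),((255,189),.15),((299,54),.035),((220,54),.035),((297,133),.035),((220,133),.035),((221,206),.035),((299,205),.035)]: print(p,onz(c,*p,z))
E
```

```text
[[   0    0   65   50 2184]
 [  11    5   37   39 1066]] [[258.3471 189.3988]
 [254.2402 189.7073]]
(255, 187) [ 0.4099 -0.3056  0.15  ]
(255, 189) [ 0.4082 -0.3056  0.15  ]
(299, 54) [ 0.5389 -0.3514  0.035 ]
(220, 54) [ 0.5355 -0.2618  0.035 ]
(297, 133) [ 0.4509 -0.3557  0.035 ]
(220, 133) [ 0.4475 -0.2625  0.035 ]
(221, 206) [ 0.3548 -0.2646  0.035 ]
(299, 205) [ 0.3599 -0.3652  0.035 ]
```

View pics/w1t.png

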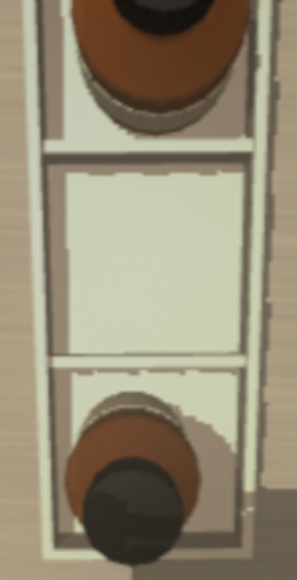

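>>> arm_command:
  commands:
    - [60, [0.006, 0.001, 0.034], [0, 0, 0]]
    - [60, [0.006, 0.001, 0.068], [0, 0, 0]]
    - [60, [0.006, 0.001, 0.09], [0, 0, 0]]
    - [60, [0.006, 0.001, 0.102], [0, 0, 0]]
    - [50, [0.006, 0.001, 0.102], [0, 0, 0]]
    - [0, [0.006, 0.001, 0.102], [0, 0, 0]]
    - [0, [0.006, 0.001, 0.102], [0, 0, 0]]
    - [0, [0.006, 0.001, 0.102], [0, 0, 0]]
    - [0, [0.006, 0.001, 0.102], [0, 0, 0]]
    - [0, [0.006, 0.001, 0.102], [0, 0, 0]]
  squeeze: 25

```text
time: 1.87
ee_pos: [0.4065, -0.3065, 0.1913]
eef_rot: [1.0, 0.018, 0.001, 0.001]
ft_force: [-0.1, 1.3, 4.6]
width: 0.0309
```

>>> arm_command:
  commands:
    - [0, [0, 0, -0.02], [0, 0, 0]]
    - [0, [0, 0, -0.045], [0, 0, 0]]
    - [0, [0.01, 0, -0.05], [0, 0, 0]]
    - [0, [0.035, 0.002, -0.05], [0, 0, 0]]
    - [0, [0.06, 0.003, -0.05], [0, 0, 0]]
    - [0, [0.08, 0.004, -0.05], [0, 0, 0]]
    - [0, [0.0845, 0.004, -0.05], [0, 0, 0]]
    - [0, [0.0845, 0.004, -0.035], [0, 0, 0]]
    - [0, [0.0845, 0.004, -0.018], [0, 0, 0]]
    - [0, [0.0845, 0.004, -0.012], [0, 0, 0]]

```text
time: 2.7
ee_pos: [0.4894, -0.3068, 0.2]
eef_rot: [1.0, 0.018, -0.001, -0.001]
ft_force: [-1.7, -0.0, -3.1]
width: 0.031
```

>>> arm_command:
  commands:
    - [0, [0, 0, 0.006], [0, 0, 0]]
    - [0, [0, 0, 0.01], [0, 0, 0]]
    - [0, [0, 0, 0.012], [0, 0, 0]]
    - [0, [0, 0, 0.012], [0, 0, 0]]
    - [30, [0, 0, 0.012], [0, 0, 0]]
    - [50, [0, 0, 0.012], [0, 0, 0]]
    - [75, [0, 0, 0.012], [0, 0, 0]]
    - [75, [0, 0, 0.0], [0, 0, 0]]
    - [75, [0.0, 0, -0.035], [0, 0, 0]]
    - [75, [0.0, 0, -0.073], [0, 0, 0]]

```text
time: 3.53
ee_pos: [0.4896, -0.3068, 0.2754]
eef_rot: [1.0, 0.018, -0.002, -0.001]
ft_force: [1.2, 0.1, 1.3]
width: 0.0562
```

```bash
python3 - <<'E'
from bench import *
from h import *
np.set_printoptions(precision=4,suppress=True)
s=read_state(); print(s["ee_pos"],s["ft_force"])
w=camera("wrist"); pickle.dump(wcam(w,s),open("w2.pkl","wb")); cv2.imwrite("pics/w2.png",w["pixels"][:,:,::-1])
E
```

```text
[ 0.4896 -0.3068  0.2754] [1.1918 0.0549 1.3175]
```

View pics/w2.png

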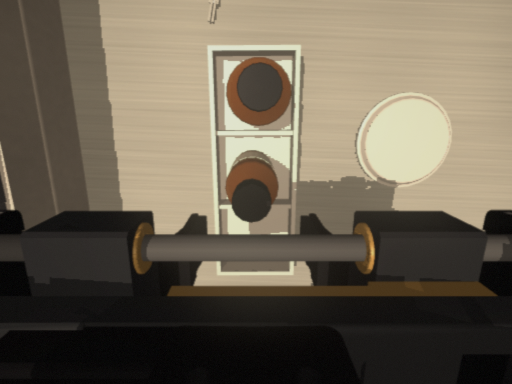

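```bash
python3 - <<'E'
from h import *
np.set_printoptions(precision=4,suppress=True)
c=load("w2"); im=c["pixels"].astype(int)
m=(im.max(2)<60)[60:115,225:300].astype(np.uint8)
n,l,st,ce=cv2.connectedComponentsWithStats(m);print(st,ce+[225,60])
print(onz(c,259.5,87,.105), "tall",onz(c,251,201,.15))
for p in [(212,48),(298,48),(217,274),(295,274)]: print(onz(c,*p,.035))
E
```

```text
[[   0    0   75   55 4122]
 [  28   49    1    1    1]
 [  32   50    1    1    1]
 [  35   50    1    1    1]] [[262.0039  86.9835]
 [253.     109.    ]
 [257.     110.    ]
 [260.     110.    ]]
[ 0.5818 -0.309   0.105 ] tall [ 0.491  -0.3052  0.15  ]
[ 0.626  -0.2574  0.035 ]
[ 0.6295 -0.3497  0.035 ]
[ 0.3546 -0.2643  0.035 ]
[ 0.3586 -0.3667  0.035 ]
```

>>> arm_command:
  commands:
    - [80, [0.035, 0.002, 0], [0, 0, 0]]
    - [80, [0.07, 0.004, 0.0], [0, 0, 0]]
    - [80, [0.088, 0.0055, 0.02], [0, 0, 0]]
    - [80, [0.0903, 0.0055, 0.055], [0, 0, 0]]
    - [80, [0.0903, 0.0055, 0.09], [0, 0, 0]]
    - [80, [0.0903, 0.0055, 0.12], [0, 0, 0]]
    - [80, [0.0903, 0.0055, 0.13], [0, 0, 0]]
    - [60, [0.0903, 0.0055, 0.13], [0, 0, 0]]
    - [0, [0.0903, 0.0055, 0.13], [0, 0, 0]]
    - [0, [0.0903, 0.0055, 0.13], [0, 0, 0]]

```text
time: 4.42
ee_pos: [0.5823, -0.3099, 0.1481]
eef_rot: [1.0, 0.018, 0.002, 0.001]
ft_force: [0.2, -0.0, -0.2]
width: 0.0566
```

>>> arm_command:
  commands:
    - [0, [0, 0, 0], [0, 0, 0]]
    - [0, [0, 0, 0], [0, 0, 0]]
    - [0, [0, 0, 0], [0, 0, 0]]
    - [0, [0, 0, -0.02], [0, 0, 0]]
    - [0, [0, 0, -0.055], [0, 0, 0]]
    - [0, [0, 0, -0.09], [0, 0, 0]]
    - [0, [0, 0, -0.125], [0, 0, 0]]
    - [0, [0, 0, -0.16], [0, 0, 0]]
    - [0, [0, 0, -0.19], [0, 0, 0]]
    - [0, [0, 0, -0.2], [0, 0, 0]]

```text
time: 5.25
ee_pos: [0.5819, -0.3095, 0.3511]
eef_rot: [1.0, 0.018, 0.003, 0.002]
ft_force: [0.4, -0.3, -1.1]
width: 0.0392
```

>>> arm_command:
  commands:
    - [0, [-0.02, -0.001, 0], [0, 0, 0]]
    - [0, [-0.055, -0.002, 0], [0, 0, 0]]
    - [0, [-0.09, -0.003, 0], [0, 0, 0]]
    - [0, [-0.125, -0.004, 0], [0, 0, 0]]
    - [0, [-0.16, -0.005, 0], [0, 0, 0]]
    - [0, [-0.177, -0.005, 0.0], [0, 0, 0]]
    - [0, [-0.18, -0.005, 0.03], [0, 0, 0]]
    - [0, [-0.18, -0.005, 0.065], [0, 0, 0]]
    - [0, [-0.18, -0.005, 0.1], [0, 0, 0]]
    - [0, [-0.18, -0.005, 0.13], [0, 0, 0]]

```text
time: 6.08
ee_pos: [0.3999, -0.3105, 0.2127]
eef_rot: [1.0, 0.018, -0.001, -0.0]
ft_force: [-0.8, 0.3, -2.6]
width: 0.039
```

>>> arm_command:
  commands:
    - [0, [0, 0, 0], [0, 0, 0]]
    - [0, [0, 0, 0], [0, 0, 0]]
    - [0, [0, 0, 0.0], [0, 0, 0]]
    - [0, [0, 0, 0.0], [0, 0, 0]]
    - [0, [0, 0, 0.0], [0, 0, 0]]
    - [0, [0, 0, 0.0], [0, 0, 0]]
    - [0, [0, 0, 0.0], [0, 0, 0]]
    - [0, [0, 0, 0.0], [0, 0, 0]]
    - [0, [0, 0, 0], [0, 0, 0]]
    - [0, [0, 0, 0], [0, 0, 0]]

```text
time: 6.92
ee_pos: [0.401, -0.311, 0.2153]
eef_rot: [1.0, 0.018, 0.0, 0.0]
ft_force: [-0.8, 0.1, -1.8]
width: 0.0392
```

```bash
python3 - <<'E'
from bench import *
from h import *
np.set_printoptions(precision=4,suppress=True)
s=read_state(); print(s["ee_pos"],s["ft_force"],s["torque"],s["joint_positions"])
w=camera("wrist"); pickle.dump(wcam(w,s),open("w3.pkl","wb")); cv2.imwrite("pics/w3.png",w["pixels"][:,:,::-1])
E
```

```text
[ 0.401  -0.311   0.2153] [-0.8111  0.1466 -1.8224] [0.0205 0.0049 0.0115] [ 0.893   0.156  -0.3502  1.851   0.0587  1.1444 -1.0116]
```

View pics/w3.png

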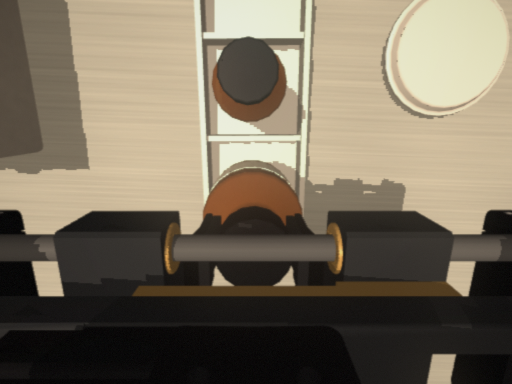

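>>> arm_command:
  commands:
    - [0, [0.001, 0, 0.02], [0, 0, 0]]
    - [0, [0.001, 0, 0.045], [0, 0, 0]]
    - [0, [0.001, 0, 0.058], [0, 0, 0]]
    - [0, [0.001, 0, 0.064], [0, 0, 0]]
    - [0, [0.001, 0, 0.067], [0, 0, 0]]
    - [0, [0.001, 0, 0.069], [0, 0, 0]]
    - [0, [0.001, 0, 0.069], [0, 0, 0]]
    - [0, [0.001, 0, 0.069], [0, 0, 0]]
    - [0, [0.001, 0, 0.069], [0, 0, 0]]
    - [0, [0.001, 0, 0.069], [0, 0, 0]]

```text
time: 7.8
ee_pos: [0.4022, -0.3112, 0.1468]
eef_rot: [1.0, 0.018, 0.0, 0.0]
ft_force: [0.1, -0.2, -1.7]
width: 0.0388
```

>>> arm_command:
  commands:
    - [0, [0, 0, 0.001], [0, 0, 0]]
    - [0, [0, 0, 0.002], [0, 0, 0]]
    - [0, [0, 0, 0.002], [0, 0, 0]]
    - [25, [0, 0, 0.002], [0, 0, 0]]
    - [45, [0, 0, 0.002], [0, 0, 0]]
    - [60, [0, 0, 0.002], [0, 0, 0]]
    - [75, [0, 0, 0.002], [0, 0, 0]]
    - [75, [0, 0, 0.0], [0, 0, 0]]
    - [75, [0, 0, -0.03], [0, 0, 0]]
    - [75, [0, 0, -0.07], [0, 0, 0]]

```text
time: 8.63
ee_pos: [0.4004, -0.31, 0.2144]
eef_rot: [1.0, 0.018, -0.002, -0.002]
ft_force: [0.6, -1.4, -0.2]
width: 0.0621
```

```bash
python3 - <<'E'
from bench import *
from h import *
np.set_printoptions(precision=4,suppress=True)
s=read_state(); print(s["ee_pos"],s["ft_force"],s["width"])
w=camera("wrist"); pickle.dump(wcam(w,s),open("w4.pkl","wb")); cv2.imwrite("pics/w4.png",w["pixels"][:,:,::-1])
c=wcam(w,s); print(onz(c,250,65,.15))
E
```

```text
[ 0.4004 -0.31    0.2144] [ 0.5848 -1.4193 -0.2286] 0.0621184137474299
[ 0.4929 -0.305   0.15  ]
```

View pics/w4.png

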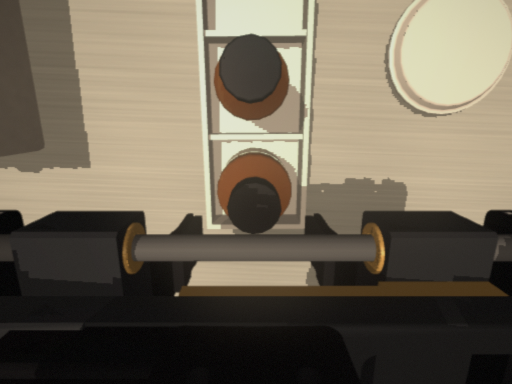

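>>> arm_command:
  commands:
    - [75, [0, 0, -0.03], [0, 0, 0]]
    - [75, [0.0, 0, -0.052], [0, 0, 0]]
    - [75, [0.03, 0, -0.055], [0, 0, 0]]
    - [75, [0.065, -0.001, -0.055], [0, 0, 0]]
    - [75, [0.088, -0.001, -0.05], [0, 0, 0]]
    - [75, [0.09, -0.001, -0.02], [0, 0, 0]]
    - [75, [0.09, -0.001, 0.012], [0, 0, 0]]
    - [75, [0.09, -0.001, 0.024], [0, 0, 0]]
    - [50, [0.09, -0.001, 0.024], [0, 0, 0]]
    - [0, [0.09, -0.001, 0.024], [0, 0, 0]]

```text
time: 9.52
ee_pos: [0.4918, -0.3069, 0.1928]
eef_rot: [1.0, 0.018, -0.0, -0.0]
ft_force: [0.2, 0.1, 0.4]
width: 0.0582
```

>>> arm_command:
  commands:
    - [0, [0, 0, 0], [0, 0, 0]]
    - [0, [0, 0, 0], [0, 0, 0]]
    - [0, [0, 0, 0], [0, 0, 0]]
    - [0, [0, 0, 0], [0, 0, 0]]
    - [0, [0, 0, -0.02], [0, 0, 0]]
    - [0, [0, 0, -0.045], [0, 0, 0]]
    - [0, [0.01, 0, -0.05], [0, 0, 0]]
    - [0, [0.045, 0.0, -0.05], [0, 0, 0]]
    - [0, [0.08, 0.001, -0.05], [0, 0, 0]]
    - [0, [0.09, 0.001, -0.05], [0, 0, 0]]

```text
time: 10.35
ee_pos: [0.5856, -0.3027, 0.2422]
eef_rot: [1.0, 0.02, 0.001, -0.0]
ft_force: [1.4, 1.0, -2.6]
width: 0.0312
```

```bash
python3 - <<'E'
from bench import *
from h import *
np.set_printoptions(precision=4,suppress=True)
s=read_state(); print(s["ee_pos"],s["ft_force"],s["width"])
w=camera("wrist"); pickle.dump(wcam(w,s),open("w5.pkl","wb")); cv2.imwrite("pics/w5.png",w["pixels"][:,:,::-1])
E
```

```text
[ 0.5856 -0.3027  0.2422] [ 1.4197  0.9926 -2.6229] 0.031197203609082423
```

View pics/w5.png

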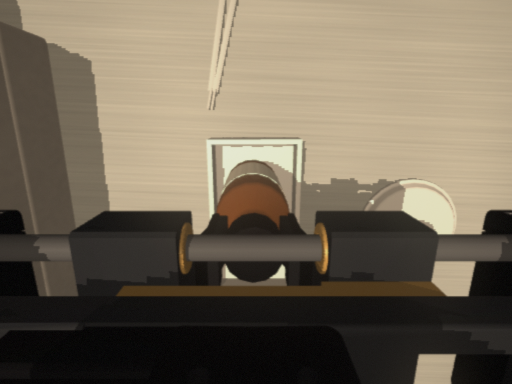

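>>> arm_command:
  commands:
    - [0, [-0.001, 0.001, 0], [0, 0, 0]]
    - [0, [-0.001, 0.001, 0.018], [0, 0, 0]]
    - [0, [-0.001, 0.001, 0.036], [0, 0, 0]]
    - [0, [-0.001, 0.001, 0.045], [0, 0, 0]]
    - [0, [-0.001, 0.001, 0.049], [0, 0, 0]]
    - [0, [-0.001, 0.001, 0.051], [0, 0, 0]]
    - [0, [-0.001, 0.001, 0.0515], [0, 0, 0]]
    - [0, [-0.001, 0.001, 0.0515], [0, 0, 0]]
    - [0, [-0.001, 0.001, 0.0515], [0, 0, 0]]
    - [0, [-0.001, 0.001, 0.0515], [0, 0, 0]]

```text
time: 11.23
ee_pos: [0.5813, -0.3057, 0.1939]
eef_rot: [1.0, 0.018, 0.002, 0.001]
ft_force: [-2.5, 2.2, 11.5]
width: 0.0312
```

>>> arm_command:
  commands:
    - [20, [0, 0, 0], [0, 0, 0]]
    - [40, [0, 0, 0], [0, 0, 0]]
    - [60, [0, 0, 0], [0, 0, 0]]
    - [75, [0, 0, 0], [0, 0, 0]]
    - [75, [0, 0, 0], [0, 0, 0]]
    - [75, [0, 0, -0.01], [0, 0, 0]]
    - [75, [0, 0, -0.035], [0, 0, 0]]
    - [75, [0, 0, -0.075], [0, 0, 0]]
    - [75, [0, 0, -0.115], [0, 0, 0]]
    - [75, [0, 0, -0.13], [0, 0, 0]]

```text
time: 12.07
ee_pos: [0.5819, -0.3056, 0.3279]
eef_rot: [1.0, 0.018, 0.003, 0.002]
ft_force: [0.6, -0.2, 0.8]
width: 0.0647
```

```bash
python3 - <<'E'
from bench import *
from h import *
np.set_printoptions(precision=4,suppress=True)
s=read_state(); print(s["ee_pos"],s["ft_force"],s["width"])
c=camera("top"); pickle.dump(c,open("top1.pkl","wb"))
cv2.imwrite("pics/t1.png",cv2.resize(c["pixels"][130:270,290:410,::-1],None,fx=4,fy=4))
c=camera("scene"); pickle.dump(c,open("scene1.pkl","wb"))
cv2.imwrite("pics/s1.png",cv2.resize(c["pixels"][180:320,80:240,::-1],None,fx=4,fy=4))
w=camera("wrist"); pickle.dump(wcam(w,s),open("w6.pkl","wb")); cv2.imwrite("pics/w6.png",w["pixels"][:,:,::-1])
E
```

```text
[ 0.5819 -0.3056  0.3279] [ 0.638  -0.1928  0.8438] 0.06472034879633293
```

View pics/s1.png

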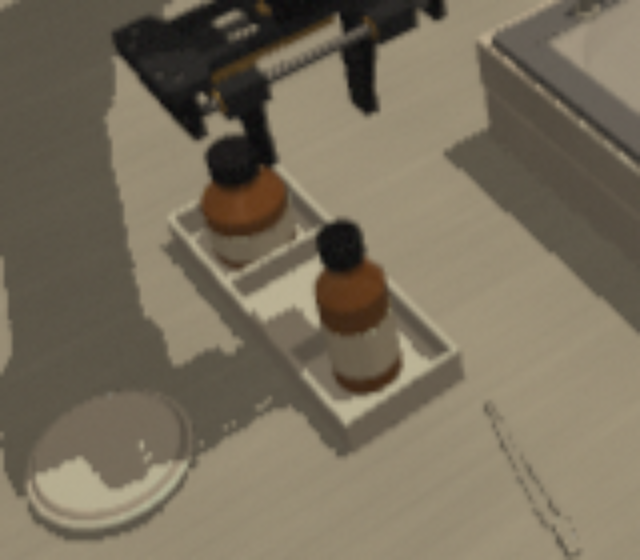

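View pics/w6.png

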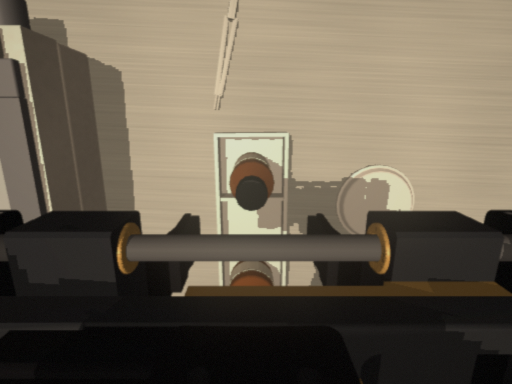

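>>> arm_command:
  commands:
    - [75, [0.002, -0.02, -0.02], [0, 0, -0.12]]
    - [75, [0.004, -0.05, -0.04], [0, 0, -0.24]]
    - [75, [0.006, -0.08, -0.04], [0, 0, -0.36]]
    - [75, [0.008, -0.115, -0.04], [0, 0, -0.48]]
    - [75, [0.01, -0.15, -0.04], [0, 0, -0.6]]
    - [75, [0.012, -0.18, -0.04], [0, 0, -0.72]]
    - [75, [0.014, -0.21, -0.04], [0, 0, -0.84]]
    - [75, [0.016, -0.24, -0.04], [0, 0, -0.96]]
    - [75, [0.018, -0.27, -0.04], [0, 0, -1.08]]
    - [75, [0.02, -0.3, -0.04], [0, 0, -1.2]]

```text
time: 13.05
ee_pos: [0.5892, -0.0035, 0.3596]
eef_rot: [0.813, 0.582, -0.001, -0.0]
ft_force: [0.7, -0.3, -1.1]
width: 0.0657
```

```bash
python3 - <<'E'
from bench import *
from h import *
s=read_state(); print(s["joint_positions"],s["width"])
print(plan([.603,.297,.37],np.pi/2+.033,s))
t=load("top1");sc=load("scene1")
E
```

```text
[ 0.48873464  0.30203198 -0.70451581  1.42131824  0.1943751   1.49077309
 -0.53725195] 0.06574533776432775
(array([ 0.2889, -0.0838, -0.0105]), array([-0.0019,  0.0006, -0.3611]))
```

>>> arm_command:
  commands:
    - [75, [0.03, -0.008, 0], [0, 0, -0.12]]
    - [75, [0.06, -0.017, -0.005], [0, 0, -0.24]]
    - [75, [0.095, -0.027, -0.01], [0, 0, -0.36]]
    - [75, [0.13, -0.037, -0.01], [0, 0, -0.36]]
    - [75, [0.165, -0.047, -0.01], [0, 0, -0.36]]
    - [75, [0.2, -0.057, -0.01], [0, 0, -0.36]]
    - [75, [0.235, -0.068, -0.01], [0, 0, -0.36]]
    - [75, [0.265, -0.077, -0.01], [0, 0, -0.36]]
    - [75, [0.285, -0.083, -0.01], [0, 0, -0.36]]
    - [75, [0.289, -0.084, -0.01], [0, 0, -0.36]]

```text
time: 13.88
ee_pos: [0.6032, 0.3004, 0.3688]
eef_rot: [0.696, 0.718, -0.001, -0.002]
ft_force: [-0.5, 1.0, 0.1]
width: 0.0653
```

>>> arm_command:
  commands:
    - [75, [0, 0, 0.002], [0, -0.1, 0]]
    - [75, [0, 0, 0.005], [0, -0.2, 0]]
    - [75, [0, 0, 0.008], [0, -0.3, 0]]
    - [75, [0, 0, 0.012], [0, -0.4, 0]]
    - [75, [0, 0, 0.016], [0, -0.5, 0]]
    - [75, [0, 0, 0.016], [0, -0.6, 0]]
    - [75, [0, 0, 0.016], [0, -0.6, 0]]
    - [75, [0, 0, 0.016], [0, -0.6, 0]]
    - [75, [0, 0, 0.016], [0, -0.6, 0]]
    - [75, [0, 0, 0.016], [0, -0.6, 0]]

```text
time: 14.72
ee_pos: [0.606, 0.2943, 0.3557]
eef_rot: [0.668, 0.684, -0.205, 0.211]
ft_force: [-0.4, -0.1, 0.3]
width: 0.0655
```

```bash
python3 - <<'E'
from bench import *
from h import *
s=read_state(); print(s["ee_pos"],s["eef_rot"])
w=camera("wrist"); pickle.dump(wcam(w,s),open("w7.pkl","wb")); cv2.imwrite("pics/w7.png",w["pixels"][:,:,::-1])
E
```

```text
[0.60599772 0.29431819 0.35569601] [ 0.66794382  0.68357256 -0.20505113  0.21102996]
```

View pics/w7.png

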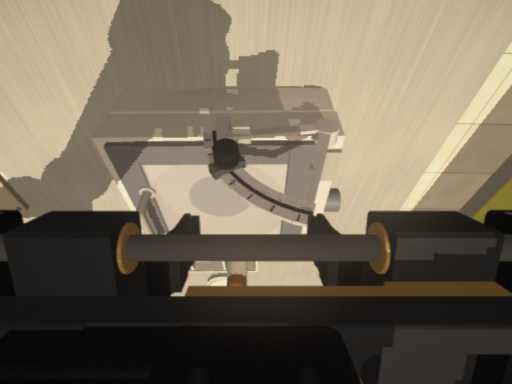

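```bash
python3 - <<'E'
from h import *
c=load("w7"); cv2.imwrite("pics/w7z.png",cv2.resize(c["pixels"][110:220,190:350,::-1],None,fx=5,fy=5,interpolation=cv2.INTER_CUBIC))
E
```

```text
(no output)
```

View pics/w7z.png

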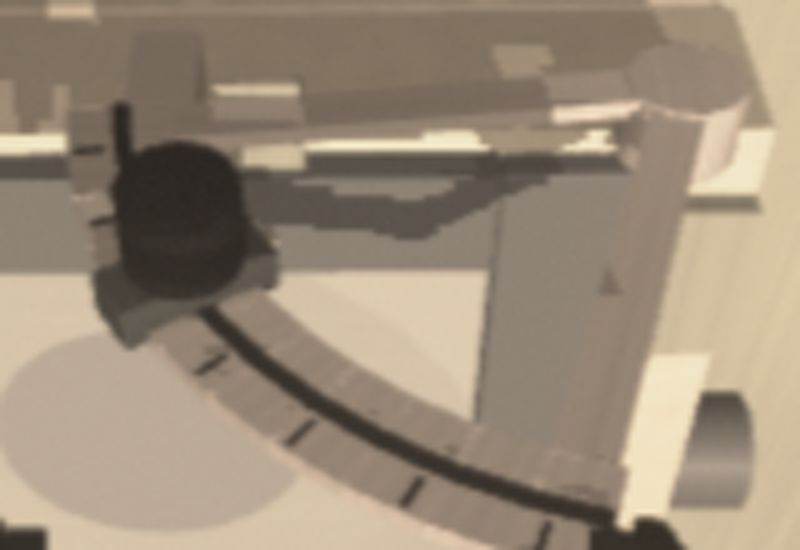

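```bash
python3 - <<'E'
from h import *
np.set_printoptions(precision=4,suppress=True)
c=load("w7")
Z=lambda p:(p[0]/5+190-.4,p[1]/5+110-.4)
for yaw,cen in ((.033,(.5684,.0501)),):
    ex=np.array([np.cos(yaw),np.sin(yaw),0]);ey=np.array([-ex[1],ex[0],0])
    H=np.array([*cen,.131])+.125*ex
    def ang(p,off):
        o,d=ray(c,*Z(p)); k=((H+off*ey-o)@ey)/(d@ey); q=o+k*d-H; x,z=q@ex,q[2]
        return np.round([x,z,np.arctan2(z,-x),np.hypot(x,z)],4)
    for p in [(90,150),(105,222),(212,362),(300,432),(412,490),(545,535)]: print("tick",p,ang(p,.158))
    for p,o in [((690,78),.158),((690,78),.164),((690,78),.17),((180,205),.18),((180,205),.175),((183,235),.165),((130,348),.156),((278,285),.156),((130,348),.163),((278,285),.163),((95,275),.163)]: print(p,o,ang(p,o))
    for th in np.arange(.4,.8,.1): print(th,[np.round((np.array(proj(c,H+o*ey+r*(-np.cos(th)*ex+np.array([0,0,np.sin(th)])))[0])-[189.6,109.6])*5) for r,o in ((.1065,.156),(.1405,.156),(.123,.163),(.123,.18))])
E
```

```text
tick (90, 150) [-0.1287  0.0225  0.173   0.1306]
tick (105, 222) [-0.1231  0.0457  0.3554  0.1313]
tick (212, 362) [-0.0994  0.0848  0.7063  0.1307]
tick (300, 432) [-0.083   0.1019  0.8872  0.1314]
tick (412, 490) [-0.0638  0.115   1.0644  0.1315]
tick (545, 535) [-0.0421  0.1246  1.2448  0.1315]
(690, 78) 0.158 [ 0.0038 -0.0017 -2.7126  0.0042]
(690, 78) 0.164 [0.0012 0.0066 1.7562 0.0067]
(690, 78) 0.17 [-0.0013  0.0149  1.4818  0.015 ]
(180, 205) 0.18 [-0.1048  0.0663  0.5639  0.124 ]
(180, 205) 0.175 [-0.1055  0.0604  0.5199  0.1216]
(183, 235) 0.165 [-0.106   0.0576  0.4981  0.1206]
(130, 348) 0.156 [-0.1153  0.0792  0.602   0.1399]
(278, 285) 0.156 [-0.0877  0.0624  0.6181  0.1076]
(130, 348) 0.163 [-0.114   0.0859  0.6459  0.1427]
(278, 285) 0.163 [-0.0874  0.0697  0.6731  0.1117]
(95, 275) 0.163 [-0.1224  0.0666  0.4985  0.1393]
0.4 [array([230., 215.]), array([ 70., 260.]), array([150., 210.]), array([142., 142.])]
0.5 [array([251., 246.]), array([ 94., 304.]), array([173., 247.]), array([165., 179.])]
0.6 [array([277., 277.]), array([127., 348.]), array([203., 285.]), array([197., 217.])]
0.7 [array([310., 307.]), array([167., 392.]), array([241., 321.]), array([236., 253.])]
```

>>> arm_command:
  commands:
    - [75, [0.012, 0, 0.006], [0, -0.06, 0]]
    - [75, [0.025, 0, 0.012], [0, -0.12, 0]]
    - [75, [0.037, 0, 0.018], [0, -0.18, 0]]
    - [75, [0.05, 0, 0.025], [0, -0.24, 0]]
    - [75, [0.062, 0, 0.032], [0, -0.3, 0]]
    - [75, [0.07, 0, 0.036], [0, -0.36, 0]]
    - [75, [0.075, 0, 0.039], [0, -0.4, 0]]
    - [75, [0.075, 0, 0.039], [0, -0.4, 0]]
    - [75, [0.075, 0, 0.039], [0, -0.4, 0]]
    - [75, [0.075, 0, 0.039], [0, -0.4, 0]]

```text
time: 15.6
ee_pos: [0.6049, 0.3347, 0.2815]
eef_rot: [0.614, 0.628, -0.333, 0.343]
ft_force: [-0.1, -1.0, -0.4]
width: 0.0654
```

```bash
python3 - <<'E'
from bench import *
from h import *
s=read_state(); print(s["ee_pos"],s["eef_rot"],s["joint_positions"])
w=camera("wrist"); pickle.dump(wcam(w,s),open("w8.pkl","wb")); cv2.imwrite("pics/w8.png",w["pixels"][:,:,::-1])
c=w;cv2.imwrite("pics/w8z.png",cv2.resize(c["pixels"][60:220,150:350,::-1],None,fx=3.9,fy=3.7,interpolation=cv2.INTER_CUBIC))
E
```

```text
[0.60492774 0.33470854 0.28148107] [ 0.61366952  0.62826578 -0.33344656  0.34279033] [-0.81860098  0.88898705  0.00302607  0.90108911  0.72815244  2.05410385
 -0.68553599]
```

View pics/w8.png

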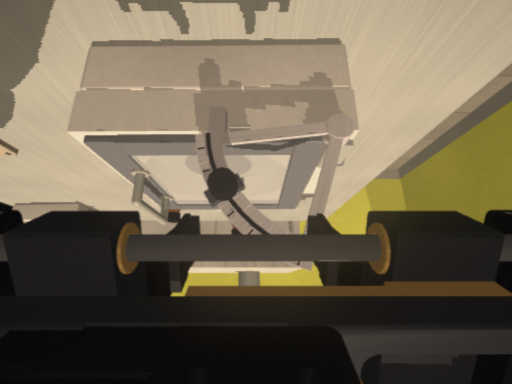

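```bash
python3 - <<'E'
from h import *
c=load("w8"); cv2.imwrite("pics/w8y.png",cv2.resize(c["pixels"][120:225,180:300,::-1],None,fx=6,fy=5.6,interpolation=cv2.INTER_CUBIC))
E
```

```text
(no output)
```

View pics/w8y.png

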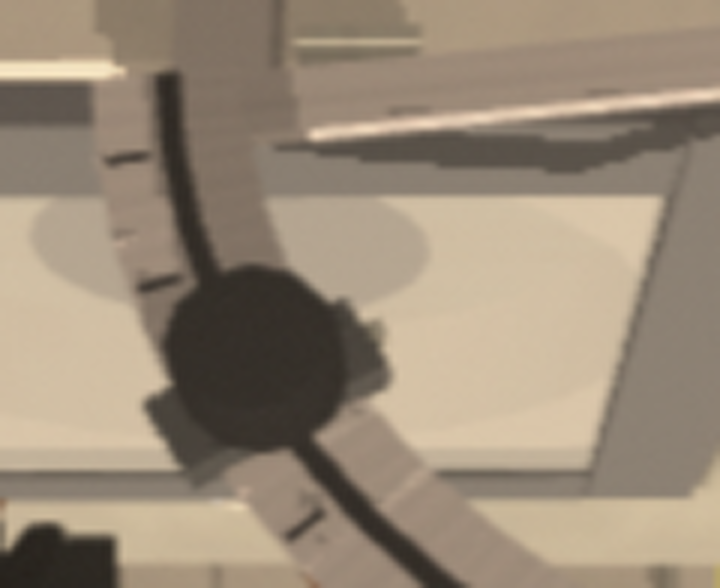

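```bash
python3 - <<'E'
from h import *
c=load("w8")
Z=lambda p:(p[0]/6+180-.4,p[1]/5.6+120-.4)
yaw=.033;ex=np.array([np.cos(yaw),np.sin(yaw),0]);ey=np.array([-ex[1],ex[0],0])
H=np.array([.5684,.0501,.131])+.125*ex
def ang(p,off):
    o,d=ray(c,*Z(p)); k=((H+off*ey-o)@ey)/(d@ey); q=o+k*d-H; x,z=q@ex,q[2]
    return np.round([x,z,np.arctan2(z,-x),np.hypot(x,z)],4)
for p in [(127,158),(160,283),(308,518)]: print("tick",ang(p,.158))
for o in (.156,.16,.165):
    print(o,[ang(p,o)[2:] for p in [(367,340),(168,444)]], "dir",(lambda a,b:np.arctan2(b[1]-a[1],a[0]-b[0]))(ang((367,340),o),ang((168,444),o)))
for o in (.165,.175,.185): print("screw",o,ang((255,357),o)[2:])
E
```

```text
tick [-0.1287  0.0234  0.1796  0.1308]
tick [-0.1224  0.0459  0.359   0.1307]
tick [-0.0989  0.0852  0.7109  0.1306]
0.156 [array([0.545 , 0.1064]), array([0.5438, 0.1404])] dir 0.5414296009371485
0.16 [array([0.558, 0.107]), array([0.5538, 0.1404])] dir 0.5399069426527328
0.165 [array([0.5741, 0.1077]), array([0.5662, 0.1405])] dir 0.5404195002705843
screw 0.165 [0.5215 0.123 ]
screw 0.175 [0.5519 0.1238]
screw 0.185 [0.5818 0.1247]
```

>>> arm_command:
  commands:
    - [100, [-0.02, 0, -0.005], [0, 0.08, 0]]
    - [100, [-0.04, 0, -0.01], [0, 0.18, 0]]
    - [100, [-0.06, 0, -0.015], [0, 0.3, 0]]
    - [100, [-0.08, 0, -0.02], [0, 0.42, 0]]
    - [100, [-0.095, 0, -0.02], [0, 0.54, 0]]
    - [100, [-0.095, 0, -0.02], [0, 0.66, 0]]
    - [100, [-0.095, 0, -0.02], [0, 0.78, 0]]
    - [100, [-0.095, 0, -0.02], [0, 0.9, 0]]
    - [100, [-0.095, 0, -0.02], [0, 1.0, 0]]
    - [100, [-0.095, 0, -0.02], [0, 1.0, 0]]

```text
time: 16.48
ee_pos: [0.607, 0.2962, 0.3747]
eef_rot: [0.701, 0.713, 0.004, 0.0]
ft_force: [0.0, -1.0, 0.4]
width: 0.087
```

```bash
python3 - <<'E'
from bench import *
from h import *
s=read_state(); print(s["joint_positions"],s["width"])
print(plan([.464,.0465,.31],np.pi/2+.033,s))
E
```

```text
[-0.37891398  0.42792902 -0.21218629  1.16656263  0.08601128  1.54772602
 -0.55579755] 0.08703034399138776
(array([-0.2474, -0.1479,  0.0625]), array([ 0.006 , -0.0054, -0.015 ]))
```

>>> arm_command:
  commands:
    - [100, [-0.03, -0.018, 0], [0, 0, -0.015]]
    - [100, [-0.06, -0.036, 0], [0.006, -0.005, -0.015]]
    - [100, [-0.09, -0.054, 0], [0.006, -0.005, -0.015]]
    - [100, [-0.12, -0.072, 0.01], [0.006, -0.005, -0.015]]
    - [100, [-0.15, -0.09, 0.02], [0.006, -0.005, -0.015]]
    - [100, [-0.18, -0.108, 0.03], [0.006, -0.005, -0.015]]
    - [100, [-0.21, -0.126, 0.04], [0.006, -0.005, -0.015]]
    - [100, [-0.235, -0.14, 0.055], [0.006, -0.005, -0.015]]
    - [100, [-0.247, -0.148, 0.062], [0.006, -0.005, -0.015]]
    - [100, [-0.247, -0.148, 0.062], [0.006, -0.005, -0.015]]

```text
time: 17.32
ee_pos: [0.4618, 0.0471, 0.3085]
eef_rot: [0.694, 0.72, -0.006, 0.001]
ft_force: [0.9, 0.3, 0.4]
width: 0.0873
```

```bash
python3 - <<'E'
from bench import *
from h import *
s=read_state(); print(s["joint_positions"],s["ee_pos"])
print(plan([.464,.0465,.228],np.pi/2+.033,s))
w=camera("wrist"); pickle.dump(wcam(w,s),open("w9.pkl","wb")); cv2.imwrite("pics/w9.png",w["pixels"][:,:,::-1])
c=wcam(w,s)
print(proj(c,[[.464,.0465,.176],[.464-.0016,.0465+.049,.176],[.464+.0016,-.0025,.176]]))
E
```

```text
[-0.0926357  -0.02040325 -0.11050768  1.83036737  0.00583574  1.3411906
 -0.16639841] [0.46181307 0.04712127 0.30846179]
(array([0.0001, 0.0028, 0.0804]), array([-0.0082,  0.0094,  0.0051]))
[[257.2320217  199.7858299 ]
 [257.84457175 139.78597277]
 [256.6814498  253.71486837]]
```

View pics/w9.png

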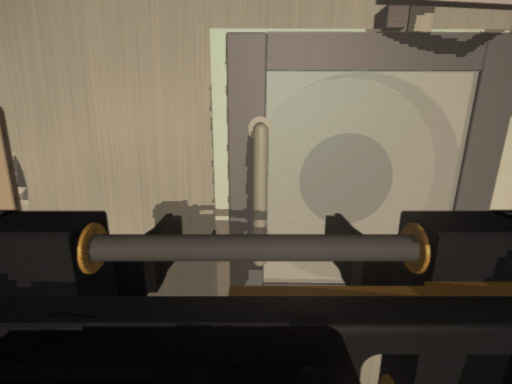

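>>> arm_command:
  commands:
    - [100, [0, 0.005, 0.025], [-0.008, 0.009, 0.005]]
    - [100, [0, 0.005, 0.05], [-0.008, 0.009, 0.005]]
    - [100, [0, 0.005, 0.07], [-0.008, 0.009, 0.005]]
    - [100, [0, 0.005, 0.08], [-0.008, 0.009, 0.005]]
    - [100, [0, 0.005, 0.08], [-0.008, 0.009, 0.005]]
    - [60, [0, 0.005, 0.08], [-0.008, 0.009, 0.005]]
    - [30, [0, 0.005, 0.08], [-0.008, 0.009, 0.005]]
    - [0, [0, 0.005, 0.08], [-0.008, 0.009, 0.005]]
    - [0, [0, 0.005, 0.08], [-0.008, 0.009, 0.005]]
    - [0, [0, 0.005, 0.08], [-0.008, 0.009, 0.005]]
  squeeze: 40

```text
time: 18.2
ee_pos: [0.4684, 0.0502, 0.2296]
eef_rot: [0.694, 0.72, 0.003, -0.0]
ft_force: [-0.4, 0.2, 0.5]
width: 0.0618
```

>>> arm_command:
  commands:
    - [0, [0, 0, 0], [0, 0, 0]]
    - [0, [0, 0, 0], [0, 0, 0]]
    - [0, [0, 0, 0], [0, 0, 0]]
    - [0, [0, 0, 0], [0, 0, 0]]
    - [0, [0, 0, 0], [0, 0, 0]]
    - [0, [0, 0, 0], [0, 0, 0]]
    - [0, [0, 0, 0], [0, 0, 0]]
    - [0, [0, 0, 0], [0, 0, 0]]
    - [0, [0, 0, 0], [0, 0, 0]]
    - [0, [0, 0, 0], [0, 0, 0]]

```text
time: 19.03
ee_pos: [0.4662, 0.0501, 0.2284]
eef_rot: [0.694, 0.72, 0.0, -0.002]
ft_force: [-10.2, -0.1, 5.9]
width: 0.0109
```

```bash
python3 - <<'E'
from bench import *
from h import *
s=read_state(); print(s["ee_pos"],s["eef_rot"],s["ft_force"],s["torque"],s["width"])
E
```

```text
[0.46621592 0.05010355 0.22839484] [ 6.94220951e-01  7.19757926e-01  9.52485599e-05 -2.40629193e-03] [-10.21415025  -0.14772142   5.88166419] [-0.12530142  2.46489857  0.00841033] 0.010912440647547619
```

>>> arm_command:
  commands:
    - [0, [0, -0.001, -0.006], [0, 0, 0]]
    - [0, [0, 0.0, -0.0115], [0, 0, 0]]
    - [0, [0, 0.002, -0.017], [0, 0, 0]]
    - [0, [0, 0.004, -0.0227], [0, 0, 0]]
    - [0, [0, 0.0073, -0.0339], [0, 0, 0]]
    - [0, [0, 0.0115, -0.0448], [0, 0, 0]]
    - [0, [0, 0.0163, -0.0555], [0, 0, 0]]
    - [0, [0, 0.0216, -0.066], [0, 0, 0]]
    - [0, [0, 0.0216, -0.066], [0, 0, 0]]
    - [0, [0, 0.0216, -0.066], [0, 0, 0]]

```text
time: 19.87
ee_pos: [0.4892, 0.0508, 0.2959]
eef_rot: [0.694, 0.72, 0.001, -0.001]
ft_force: [-7.1, 1.0, -3.5]
width: 0.0106
```

```bash
python3 - <<'E'
from bench import *
from h import *
s=read_state(); print(s["ee_pos"],s["eef_rot"],s["ft_force"],s["torque"],s["width"])
c=camera("scene"); pickle.dump(c,open("scene2.pkl","wb"))
cv2.imwrite("pics/s2.png",cv2.resize(c["pixels"][120:260,180:340,::-1],None,fx=4,fy=4,interpolation=cv2.INTER_CUBIC))
E
```

```text
[0.48915521 0.05077627 0.29591062] [ 0.69420976  0.71976991  0.00145919 -0.0013997 ] [-7.12662835  1.01717577 -3.53389213] [ 0.1379788   1.45359013 -0.0444056 ] 0.010614287990195426
```

View pics/s2.png

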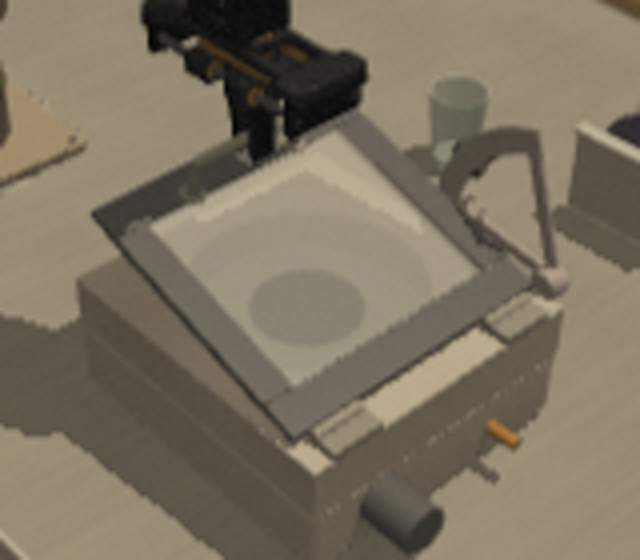

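>>> arm_command:
  commands:
    - [0, [0, 0.001, -0.005], [0, 0, 0]]
    - [0, [0, 0.0045, -0.0101], [0, 0, 0]]
    - [0, [0, 0.0105, -0.02], [0, 0, 0]]
    - [0, [0, 0.017, -0.0296], [0, 0, 0]]
    - [0, [0, 0.0241, -0.0388], [0, 0, 0]]
    - [0, [0, 0.028, -0.043], [0, 0, 0]]
    - [0, [0, 0.0305, -0.0455], [0, 0, 0]]
    - [0, [0, 0.0305, -0.0455], [0, 0, 0]]
    - [0, [0, 0.0305, -0.0455], [0, 0, 0]]
    - [0, [0, 0.0305, -0.0455], [0, 0, 0]]

```text
time: 20.75
ee_pos: [0.5192, 0.0518, 0.3408]
eef_rot: [0.694, 0.72, 0.001, -0.002]
ft_force: [-7.1, 1.3, -3.3]
width: 0.0108
```

```bash
python3 - <<'E'
from bench import *
from h import *
s=read_state(); print(s["ee_pos"],s["eef_rot"],s["ft_force"],s["torque"],s["width"])
Rm=R.from_quat(s["eef_rot"]).as_matrix(); g=s["ee_pos"]+Rm[:,2]*.051
yaw=.033
for Hx in (.693,.695,.697):
  x=Hx-g[0]-(0.054-g[1])*0; z=g[2]-.131
  for dz in (0,-.0014): print(Hx,dz,np.arctan2(z+dz,x)-np.arctan2(.045,.23),np.hypot(x,z+dz),np.hypot(.045,.23))
for n,b in (("scene",(120,260,180,340)),("top",(130,250,170,310))):
  c=camera(n); pickle.dump(c,open(n+"3.pkl","wb")); cv2.imwrite(f"pics/{n}3.png",cv2.resize(c["pixels"][b[0]:b[1],b[2]:b[3],::-1],None,fx=4,fy=4,interpolation=cv2.INTER_CUBIC))
  if n=="scene": cv2.imwrite("pics/s3q.png",cv2.resize(c["pixels"][145:205,275:335,::-1],None,fx=10,fy=10,interpolation=cv2.INTER_CUBIC))
w=camera("wrist"); pickle.dump(wcam(w,s),open("w10.pkl","wb")); cv2.imwrite("pics/w10.png",w["pixels"][:,:,::-1])
E
```

```text
[0.51917515 0.05175554 0.34083245] [ 0.69414535  0.71983196  0.00125681 -0.00161417] [-7.08743761  1.26204095 -3.27193413] [0.17936368 1.7159831  0.04719195] 0.010769950424142869
0.693 0 0.5470653184215419 0.23548509153668942 0.23436083290515933
0.693 -0.0014 0.5426584606840392 0.2345430797788512 0.23436083290515933
0.695 0 0.5413725407574073 0.23696549505376863 0.23436083290515933
0.695 -0.0014 0.5369707294445691 0.23602939177607352 0.23436083290515933
0.697 0 0.5357506304558264 0.23845348258331708 0.23436083290515933
0.697 -0.0014 0.5313543619607599 0.2375232436883133 0.23436083290515933
```

View pics/s3q.png

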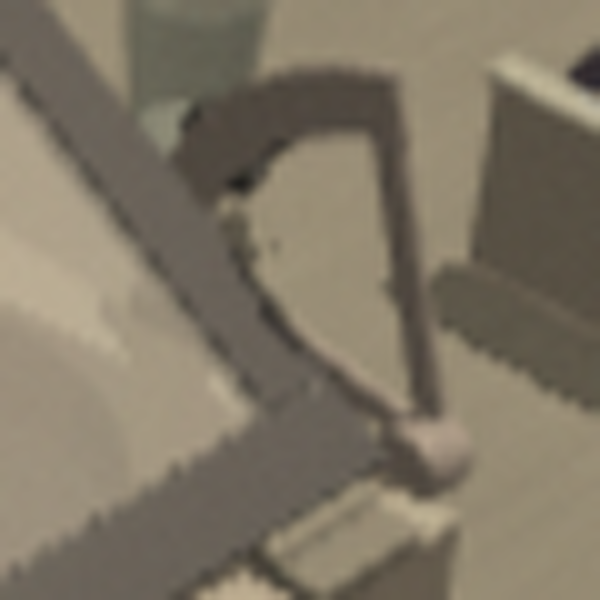

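View pics/w10.png

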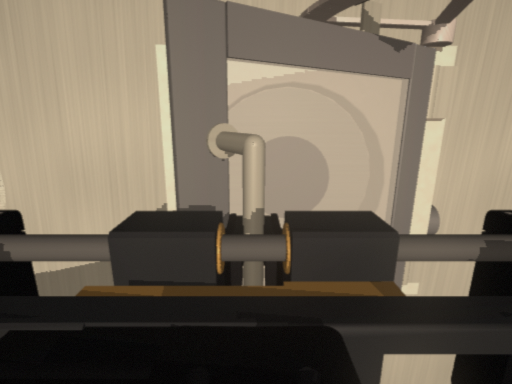

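View pics/top3.png

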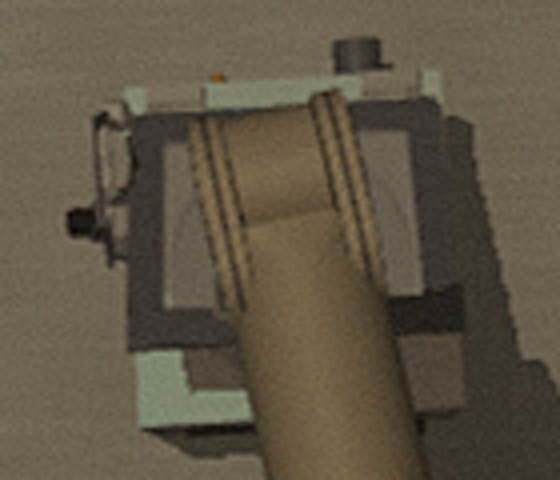

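```bash
python3 - <<'E'
from h import *
c=load("scene3")
yaw=.033;ex=np.array([np.cos(yaw),np.sin(yaw),0]);ey=np.array([-ex[1],ex[0],0])
H=np.array([.5684,.0501,.131])+.125*ex
Z=lambda p:(p[0]/10+275-.45,p[1]/10+145-.45)
def ang(p,off):
    o,d=ray(c,*Z(p)); k=((H+off*ey-o)@ey)/(d@ey); q=o+k*d-H; x,z=q@ex,q[2]
    return np.round([x,z,np.arctan2(z,-x),np.hypot(x,z)],4)
for p in [(240,185),(235,215),(275,245),(240,255)]: print(p,ang(p,.156))
P=lambda r,o,th:(proj(c,H+o*ey+r*(-np.cos(th)*ex+np.array([0,0,np.sin(th)])))[0]-[274.55,144.55])*10
for th in (.45,.5,.54,.6): print(th,[np.round(P(r,o,th)) for r,o in ((.1065,.156),(.106,.145),(.106,.135),(.09,.135),(.06,.135))])
# lid side edge: corner points of lid top plane (z'=+.005) at y=.135, r along
cv2.imwrite("pics/s3r.png",cv2.resize(c["pixels"][110:200,220:330,::-1],None,fx=7,fy=6.6,interpolation=cv2.INTER_CUBIC))
E
```

```text
(240, 185) [-0.0914  0.0612  0.5901  0.1099]
(235, 215) [-0.0922  0.0482  0.4813  0.104 ]
(275, 245) [-0.0735  0.0457  0.5564  0.0866]
(240, 255) [-0.0882  0.0333  0.3613  0.0943]
0.45 [array([227., 215.]), array([206., 228.]), array([185., 240.]), array([215., 275.]), array([271., 342.])]
0.5 [array([233., 206.]), array([212., 220.]), array([192., 232.]), array([220., 268.]), array([274., 338.])]
0.54 [array([238., 200.]), array([217., 214.]), array([197., 226.]), array([225., 263.]), array([278., 335.])]
0.6 [array([247., 192.]), array([226., 206.]), array([206., 217.]), array([232., 256.]), array([283., 330.])]
```

View pics/s3r.png

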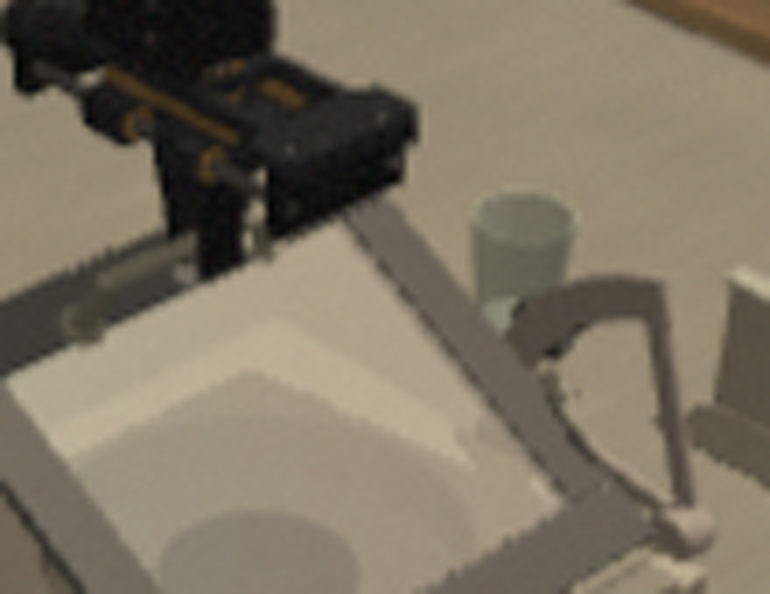

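```bash
python3 - <<'E'
from h import *
yaw=.033;ex=np.array([np.cos(yaw),np.sin(yaw),0]);ey=np.array([-ex[1],ex[0],0])
H=np.array([.5684,.0501,.131])+.125*ex
out=[]
for n,th in (("scene1",0),("scene2",.29),("scene3",.54)):
    c=load(n); im=cv2.resize(c["pixels"][150:190,280:320,::-1],None,fx=10,fy=10,interpolation=cv2.INTER_CUBIC)
    def P(r,o,t,dz=0): return (proj(c,H+o*ey+r*(-np.cos(t)*ex+np.array([0,0,np.sin(t)])))[0]-[279.55,149.55])*10
    print(n,"tongue",[np.round(P(r,o,th)) for r,o in ((.106,.156),(.09,.156),(.106,.14))],"ptr",np.round(P(.1065,.156,.54)))
    out.append(im)
cv2.imwrite("pics/cmp.png",cv2.resize(np.hstack(out),(800,267),interpolation=cv2.INTER_AREA))
cv2.imwrite("pics/cmp1.png",np.hstack([out[0],out[2]]))
E
```

```text
scene1 tongue [array([145., 258.]), array([178., 279.]), array([114., 277.])] ptr [188. 150.]
scene2 tongue [array([161., 195.]), array([192., 225.]), array([129., 213.])] ptr [188. 150.]
scene3 tongue [array([189., 152.]), array([217., 189.]), array([157., 170.])] ptr [188. 150.]
```

View pics/cmp1.png

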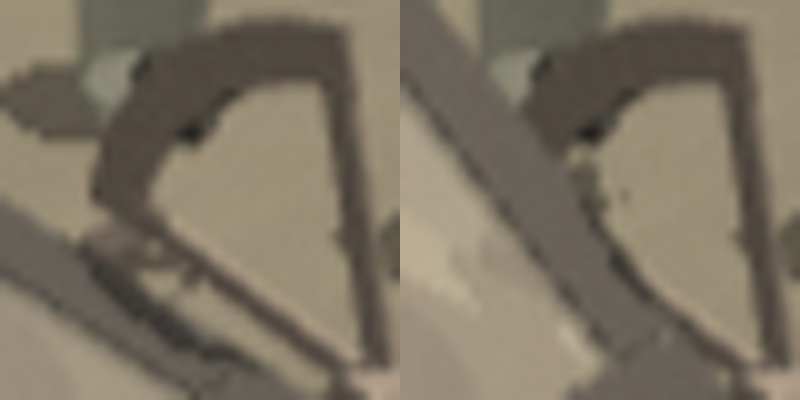

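View pics/cmp.png

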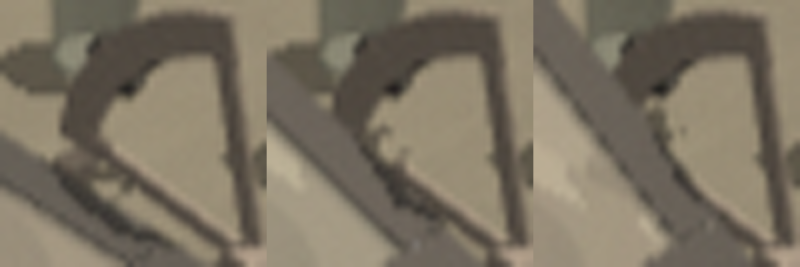

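```bash
python3 - <<'E'
from h import *
from scipy.optimize import brentq
yaw=.033;ex=np.array([np.cos(yaw),np.sin(yaw),0]);ey=np.array([-ex[1],ex[0],0])
H=np.array([.5684,.0501,.131])+.125*ex
c=load("top3"); p=onz(c,183/5+169.6,512/5+129.6,.136)-H; L=-p@ex; yy=p@ey; print("front edge",L,yy)
for v in (346,350,354):
  def f(t): return proj(c,H+yy*ey+ex*(-L*np.cos(t)+.005*np.sin(t))+np.array([0,0,L*np.sin(t)+.005*np.cos(t)]))[0][1]-(v/4+129.6)
  print(v,brentq(f,0.2,1))
cv2.imwrite("pics/t3z.png",cv2.resize(c["pixels"][190:250,190:250,::-1],None,fx=10,fy=10,interpolation=cv2.INTER_CUBIC))
cv2.imwrite("pics/t0z.png",cv2.resize(load("top0")["pixels"][190:250,190:250,::-1],None,fx=10,fy=10,interpolation=cv2.INTER_CUBIC))
E
```

```text
front edge 0.26097494030175883 0.13271881062506535
346 0.528452564969048
350 0.5087515281059571
354 0.48842112228178935
```

View pics/t3z.png

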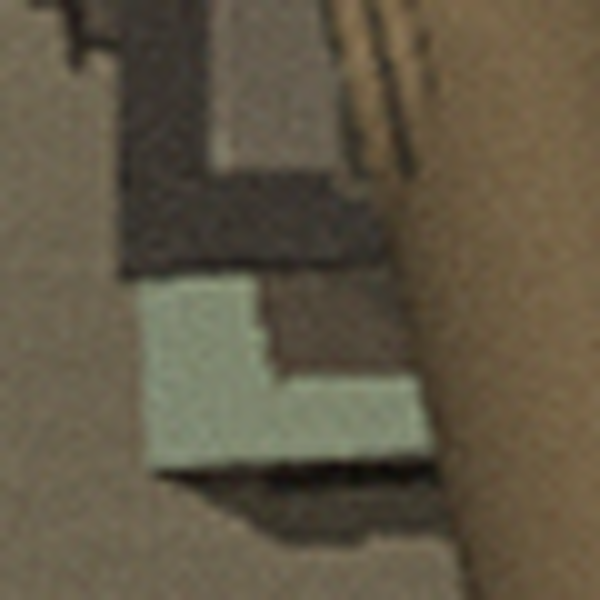

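View pics/t0z.png

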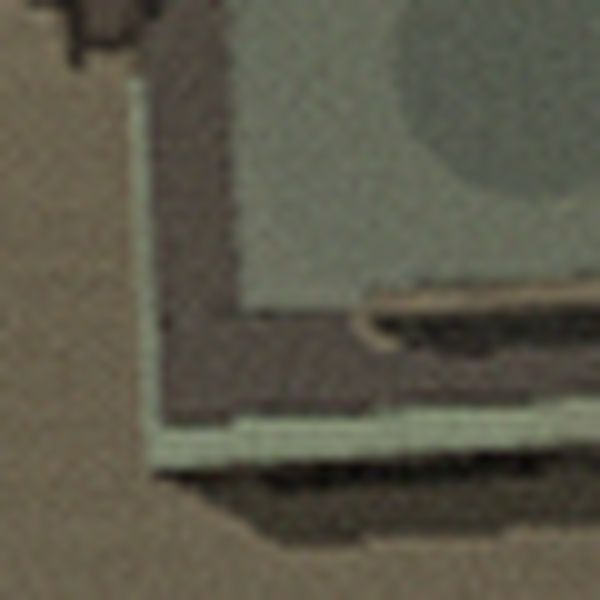

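>>> arm_command:
  commands:
    - [0, [0, 0, 0], [0, 0, 0]]
    - [0, [0, 0, 0], [0, 0, 0]]
    - [0, [0, 0, 0], [0, 0, 0]]
    - [0, [0, 0, 0], [0, 0, 0]]
    - [0, [0, 0, 0], [0, 0, 0]]
    - [0, [0, 0, 0], [0, 0, 0]]
    - [0, [0, 0, 0], [0, 0, 0]]
    - [0, [0, 0, 0], [0, 0, 0]]
    - [0, [0, 0, 0], [0, 0, 0]]
    - [0, [0, 0, 0], [0, 0, 0]]

```text
time: 21.73
ee_pos: [0.5191, 0.0517, 0.3408]
eef_rot: [0.694, 0.72, 0.001, -0.002]
ft_force: [-7.3, 0.6, -3.1]
width: 0.011
```

```bash
python3 - <<'E'
from bench import *
from h import *
s=read_state(); print(s["ee_pos"],s["ft_force"],abs(s["joint_vel"]).max(),s["width"])
c=camera("scene"); cv2.imwrite("pics/sf.png",cv2.resize(c["pixels"][120:330,70:350,::-1],None,fx=2.8,fy=2.8,interpolation=cv2.INTER_CUBIC))
E
```

```text
[0.51914367 0.05173468 0.34080402] [-7.31564539  0.55312815 -3.08076592] 0.0012501218026702296 0.010978320294873044
```

View pics/sf.png

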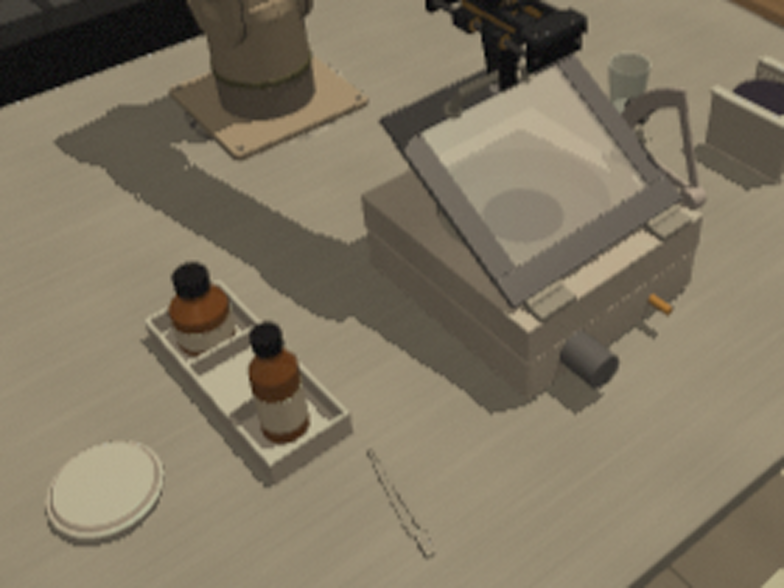

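Both bottles stand upright in their swapped places, and the lid is held still.

```bash
python3 -c "
from bench import *
print(close_job())"
```

```text
the job is handed in; nothing more can be done
None
```

The bottles are swapped and I handed the job in with the gripper holding the lid steady at the pointer, at about 22 s of the 61 s allowed. `close_job()` gave no verdict.

- **Bottles:** I parked the tall one in the middle place. It now stands in the far compartment and the squat one in the near. In the last picture both were upright and let go. The release positions were within a few mm of the compartment centres.
- **Lid angle:** The pointer measured about 0.54 rad in a close wrist-camera view, checked against the quadrant's tick marks. The lid worked out at 0.53–0.545 rad from the arm's pose.
- **Holding:** The arm was still at the end and the bar was firmly gripped at 40 N set grip. The wrist force was about 7 N sideways and 3 N down.
- **Checks that disagreed:**
    - The first look with the scene camera put the pointer at about 0.59 rad, and the first top view put it at about 0.51. I went with the close wrist view.
    - The top-view check of the lid edge gave 0.49–0.53 rad by its top edge. I estimate about 0.55 if the visible edge is the lower one.
    - The low-resolution scene picture shows the tongue beside the pointer tip, but is too coarse to confirm alignment to better than about 0.05–0.1 rad.
- **Other objects:** I never touched the pointer, and the bystanders look unmoved in the pictures; I did not measure them again.

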